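Clamp the board and slide the carriage to the green click stop

ROBOT

A 6-joint arm with a two-finger parallel gripper is mounted at the origin on a cart in front of the work surface, level with it; the furniture and walls round the work are solid. World frame = base frame: x ahead of the robot, y to its left, z up, the work surface at z = 0. Lengths are in mm, angles in rad, forces in N, time in s.
With the tool pointing down it reaches from about 350 to 975 mm from the base axis. Payload 17.4 kg.
Tool frame: the origin (TCP) lies at the very end of the fingers, on their centre line; the grasp point (between the pads) lies 19 mm behind it; z points along the fingers, y is the line along which they close (so a half turn about z gives the same grasp; the last joint's range is limited). The gripper opens to 85 mm and grips with 20 to 120 N. Pads are 22 mm wide; open, the fingers measure 114 mm over their backs; the gripper's body (76 mm by 85 mm) begins 54 mm behind the grasp point. The pads swing forward as they close: fully open they stand 13 mm farther back than shut.
Start: joints at [1.2, 0.116, 1.442, -0, 1.584, -0.038], TCP at [220.524, 637.967, 231.303] pointing down, gripper open.
Joint ranges: [-2.83, 2.83], [-0.83, 2.19], [0.07, 2.5], [-1.14, 4.28], [0.01, 3], [-2.97, 2.97]. Speed limits (rad/s): [1.89, 1.89, 2.22, 3.14, 3.14, 3.14].

INTERFACE

Orientations are given as a rotation vector (axis times angle).
In Python, from workcell import manip gives the robot as it stands.
- The arm moves only by the tool arm_command, never from a script. Its argument "commands" is text: rows parted by semicolons, each of 7 numbers parted by spaces: the shift along the tool's x, y, z in units of 0.12 m (1.0 is 0.12 m), then the turn, a rotation vector about the tool's x, y, z in units of 60 degrees (1.0 is 60 degrees), then the opening, from -1 (shut) to 1 (fully open), so that 0 is half open. In form: dx dy dz wx wy wz jaw; .... A call has 1 to 8 rows; each row is the pose to reach, as a shift and turn from the pose commanded when the call began, along the tool's axes at that moment; what a row does not reach only later rows make up. A row lasts 1/8 s, in which the tool goes at most 62.5 mm and 10.7 degrees, less where a joint would pass 70% of its speed; a pose out of reach is approached as far as the arm can. A call with a number of a shift or a turn outside -1 to 1 is refused whole. A call with a gripper value outside its range is refused whole. The fingers move at their own pace and stop on an object; "force" is the grip in N (left out, the last holds). Time passes only in rows, so rows that repeat a pose let the fingers close. It gives the time, the measured TCP pose, the force, the opening and the grip force at its end, in the units of the state.
- manip.get_obs(): the state, without advancing time (a new reading comes with each control period).
- manip.get_image(name): name is "scene" or "side" or "wrist"; returns (picture, depth): 400x640x3 uint8, red, green, blue; 400x640 float32, mm along the optical axis (not along the pixel's ray), 0 where there is no reading.
- manip.calibration(name): a dict with "vfov" (degrees; the focal length in pixels is half the picture's height over the tangent of half this angle, whatever the lens; pixels are square), "cx", "cy" (the principal point, pixels), "cam_to_world" (4x4, takes a point from camera to world coordinates); the wrist camera has in their place "mount" (4x4, takes a point from camera to tool coordinates, whose origin is the TCP and whose axes are the flange's). Camera axes: x right, y down, z forward; pixel columns grow to the right and rows downward; lengths in mm; the calibration is good to about 2 mm. A picture is of the moment at which its call begins: read the wrist's pose just before it. calibration takes no time and is no camera call.
- manip.finish_job(): hands the job in; it is judged then, once.
The state is a dict: "t": time; "joint_pos": joint angles; "qvel": joint speeds; "effort": joint torques, N m; "eef_pos": TCP position; "eef_rot": TCP orientation; "force": force on the tool from outside, world axes, zero at the start; "ft_torque": the same for the moment, N m; "finger_gap": opening from 0.0 (shut) to 1.0 (fully open); "grip_force": force on a finger pad.
Only numpy, scipy, OpenCV 4.12 (cv2) and the standard library are available. Lean on these libraries where they do the work, as an engineer would, in place of code of your own. Each camera call takes 0.05 s, during which the arm holds its last target. There are 200 camera calls.

TASK

Get the circuit board ready for inspection: first press the raised clamp bar down over the board until it lies fully in its catch, then take the black knob and slide the carriage along its rail until you feel it click into the notch of the green stop, without running past that stop. Finish still gripping the knob, holding the carriage still in the green notch; leave the solder reel, battery and heat sink where they are.

Things in the scene. Friction and masses are not known exactly. Their poses are not given: they have to be found in the camera images.
- slide_base: inspection slide, fixed to the bench: aluminium base plate 160 x 350 mm, top 12 mm above the bench, with two steel guide rods. Origin on the bench surface, z up; its y axis is the rail direction (the carriage moves along it), its x axis points across the rail, to the side away from the robot. The plate covers x -65 to +95 mm, y -175 to +175 mm. Place and yaw vary.
- carriage (a joint): position of the grey carriage along the rail's y axis in m, 0 at mid rail, range -0.12 to +0.12; light rubbing friction (about 1 N). It starts within 0.02 of mid rail. The carriage is a plate 170 mm across the rail by 70 mm along it, top 33 mm above the bench; it carries a blue circuit board, the clamp bar, the knob and a brass spring plunger.
- clamp_bar (a joint): angle of the clamp bar in rad: 0 = closed, lying level in the fork-shaped catch over the board; it grows as the bar's free end rises. Starts raised by 0.6 to 1.0; a friction hinge holds it wherever it is left (about 1 N at the free end moves it); a stop ends it at 0.
- clamp_hinge (a point): point on the hinge axis of the clamp bar, on the far side of the carriage, 52 mm above the bench; the axis is parallel to the rail (y of the base). From it the closed bar runs level towards the base's -x. The steel bar is 13 mm wide, 6 mm thick, 86 mm long; closed, its top is 55 mm above the bench and the catch is no higher.
- clamp_tip (a point): centre of the upper face of the red plastic end (20 mm long, 18 mm wide, 8 mm thick) of the clamp bar, 76 mm from the hinge axis: the place to press, down and round the hinge. Closed, it is 40 mm short of the knob's axis.
- grip_knob: upright black cylindrical knob on the near (-x) side of the carriage, rigid with it: 20 mm diameter, 40 mm tall, with a thin 26 mm flange at its foot. Origin at its foot, 33 mm above the bench; top 73 mm. Along the rail nothing higher than the carriage plate is within 40 mm of it; across the rail the closed red clamp end is 20 mm from its surface, top 56 mm above the bench.
- knob_grip (a point): centre of the knob, 26 mm above its foot (59 mm above the bench): the place to grip.
- carriage_index (a point): centre of the spring ball under the brass plunger on the far side of the carriage, rigid with the carriage. It is seated in a stop's notch when its distance along the rail to that notch is 0.
- stop_green_notch (a point): notch middle of the GREEN click stop (green block 34 mm long, 26 mm tall, white line at the notch) on the base's far edge, 70-100 mm from mid rail, on either half (swaps with the black one). It lies between two 8 mm bars 13 mm apart. From 13 mm before it the carriage is pushed back (up to 7 N), from 6.5 mm before it drawn in; beyond the notch it is held back again, 4 to 6 N.
- stop_black_notch (a point): the same point of the BLACK click stop, same size and action, on the other half of the rail; not the one wanted.
- solder_reel: bystander: reel of solder with blue flanges, 55 mm diameter, 30 mm tall, standing flat beyond the +y end of the base; leave alone.
- battery: bystander: black and gold 9 V block battery 26 x 52 x 18 mm lying beyond the -y end of the base; leave alone.
- heat_sink: bystander: black finned heat sink 34 x 30 x 22 mm beyond the -y end of the base, behind the battery; leave alone.

How it is judged (in metres and radians):
On the way, in this order (a step that is already met when the one before it is completed fails the run):
1. the clamp bar is closed in its catch (value of joint clamp_bar below 0.06 rad), for 0.2 s.
2. the carriage stands in the green notch, the knob held by the fingers (y of carriage_index in the frame of stop_green_notch between -0.003 and 0.003 m and contact force between the fingers and grip_knob above 1 N), for 0.2 s.
At the end, for the whole second after the job is handed in: The clamp bar is closed (within 0.06 rad of its stop), the carriage's ball is within 3 mm of the middle of the green notch and at rest, and the fingers still grip the knob (more than 1 N, grasp point within 40 mm of the knob's centre) (all of step 2 and value of joint clamp_bar below 0.06 rad and velocity of joint carriage between -0.005 and 0.005 m/s and distance between the grasp point and knob_grip below 0.04 m); the arm keeps its last pose, push and grip.
It fails at once if the carriage runs more than 10 mm past the green notch ((y of stop_green_notch in the frame of slide_base above 0 m and y of carriage_index in the frame of stop_green_notch above 0.01 m) or (y of stop_green_notch in the frame of slide_base below 0 m and y of carriage_index in the frame of stop_green_notch below -0.01 m)).
It fails at once if a bystander (solder reel, battery, heat sink) is moved by more than 20 mm (distance of any of solder_reel, battery, heat_sink from where it was at the start of the episode above 0.02 m).
It also fails if it takes over 53 s, if anything falls off the work surface, if the arm or the gripper's body presses on something with over 40 N, if the wrist force passes 120 N, or if a joint passes its speed limit or range.

## Working session

There is one attempt and no reset: what is moved stays moved. The work goes in short steps, Python scripts to look and compute and a tool call to move; the robot and the scene stay as the last step left them, time stands still between calls to the robot, and variables do not carry over. Pictures are saved under pics/ and viewed, at most 10 in all, crops included, and the job is handed in when it is done.

Besides the shell and the picture viewer there is one more tool, called after ">>>" in YAML: its name, and indented under it one key for each argument. arm_command: Moves the arm, as the interface text tells. Its arguments: {"type":"object","properties":{"commands":{"type":"string"},"force":{"type":"number"}},"required":["commands"]}

```bash
mkdir -p pics
cat > h.py <<'E'
import numpy as np, cv2
from workcell import manip
from scipy.spatial.transform import Rotation as R
def snap(n):
    o=manip.get_obs(); im,d=manip.get_image(n); c=manip.calibration(n)
    if 'mount' in c:
        T=np.eye(4);T[:3,:3]=R.from_rotvec(o['eef_rot']).as_matrix();T[:3,3]=o['eef_pos'];M=T@np.array(c['mount'])
    else: M=np.array(c['cam_to_world'])
    f=200/np.tan(np.radians(c['vfov'])/2)
    return im,d,M,f,c['cx'],c['cy']
def cloud(d,M,f,cx,cy):
    v,u=np.mgrid[:400,:640]; P=np.stack([(u-cx)/f*d,(v-cy)/f*d,d],-1)
    return P@M[:3,:3].T+M[:3,3]
def plane(u,v,z,M,f,cx,cy):
    r=M[:3,:3]@np.array([(u-cx)/f,(v-cy)/f,1]); return M[:3,3]+r*(z-M[2,3])/r[2]
E
python3 - <<'E'
from h import *
for n in ('scene','side'):
    s=snap(n); cv2.imwrite(f'pics/{n}0.png',s[0][...,::-1]); np.savez(f'{n}0.npz',im=s[0],d=s[1],M=s[2],k=np.array(s[3:]))
    print(n,s[2][:3,3],s[3:], (s[1]>0).mean())
o=manip.get_obs();print(o)
E
```

```text
scene [  -7.38993357 -126.62577813  570.4504979 ] (np.float64(368.327593135975), 320.2154553826522, 202.5410458775608) 0.99620703125
side [ 274.2188234  -822.50126092  563.19810143] (np.float64(471.76976846328137), 321.21491888675877, 204.52595622031282) 0.99599609375
{'t': 0.1, 'joint_pos': array([ 1.20017342e+00,  1.16421899e-01,  1.44221050e+00, -9.40277753e-06,
        1.58396964e+00, -3.78014812e-02]), 'qvel': array([ 1.69418098e-04, -3.64240210e-04,  7.94288685e-05, -2.59949311e-03,
       -3.00763297e-04, -5.95025019e-04]), 'effort': array([ 3.76999713e-03, -7.33658338e+01, -6.33787823e+01,  1.73975479e-05,
        5.16257045e-03, -5.05115088e-05]), 'eef_pos': array([220.48094291, 637.79806731, 230.63938506]), 'eef_rot': array([-5.20352839e-01, -3.09800042e+00,  1.55549513e-03]), 'force': array([ 0.67189983, -0.18446006, -0.52098854]), 'ft_torque': array([-0.01377136, -0.05786762, -0.01381321]), 'grip_force': 0.0, 'finger_gap': 1.002714104300676}
```

View pics/scene0.png

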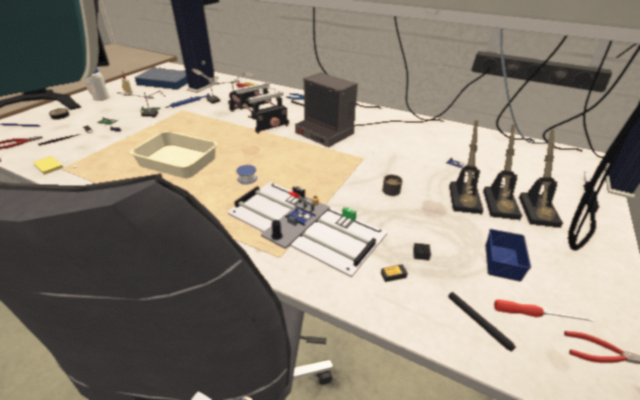

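View pics/side0.png

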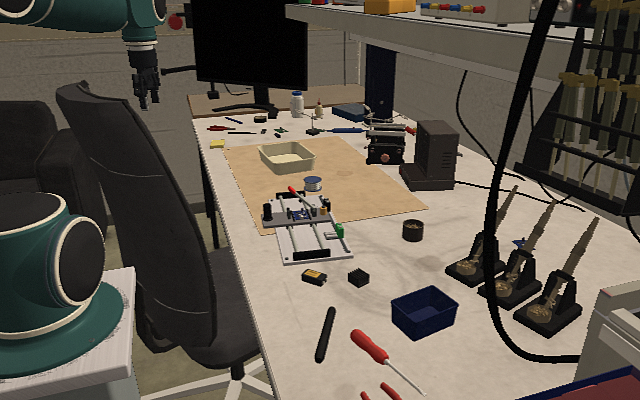

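The scene picture shows the slide at about (310,225), with the knob at (277,229), the green stop at (349,214) and the red tip at (298,192). The side view shows the green stop at (339,231) and the red bar at (298,195). Now I'll measure these points.

Run:
```python
from h import *
for n,win in (('scene',(175,275,225,390)),('side',(178,268,255,360))):
    z=np.load(n+'0.npz'); P=cloud(z['d'],z['M'],*z['k']); im=z['im']; hsv=cv2.cvtColor(im,cv2.COLOR_RGB2HSV)
    a,b,c,d=win; w=np.zeros((400,640),bool); w[a:b,c:d]=1
    H,S,V=cv2.split(hsv)
    ms={'green':(H>45)&(H<85)&(S>120),'red':((H<6)|(H>174))&(S>140)&(V>70),'high':(P[...,2]>60)&(P[...,2]<76),'brass':(H>10)&(H<25)&(S>110),'plate':(abs(P[...,2]-12)<3.5)}
    for k,m in ms.items():
        m=m&w; q=P[m]; 
        if len(q): print(n,k,len(q),np.median(q,0).round(),np.percentile(q,3,0).round(),np.percentile(q,97,0).round())
    q=P[ms['plate']&w][:,:2].astype(np.float32); print(cv2.minAreaRect(q))
    cv2.imwrite(f'pics/{n}c.png',cv2.resize(im[a:b,c:d,::-1],None,fx=4.5,fy=4.5,interpolation=2))
```

```text
scene green 71 [616. 121.  29.] [614. 108.  20.] [619. 134.  38.]
scene red 38 [527. 215. 111.] [523. 207.  24.] [635. 281. 116.]
scene high 101 [466. 219.  72.] [459. 205.  61.] [572. 229.  75.]
scene brass 74 [557.  96.  29.] [497. -20.  16.] [611. 212.  53.]
scene plate 4086 [549. 153.  13.] [473.  39.  10.] [640. 371.  15.]
((570.9825439453125, 218.0796661376953), (313.3970947265625, 405.26708984375), 19.680784225463867)
side green 83 [615. 108.  29.] [526. 103.  16.] [622. 369.  39.]
side red 35 [528. 207. 110.] [521. 204. 100.] [537. 221. 115.]
side high 87 [470. 214.  70.] [457. 202.  60.] [575. 229.  75.]
side brass 76 [605. 200.  40.] [449. 195.   2.] [676. 273.  52.]
side plate 2437 [554. 142.  12.] [473.  32.  10.] [640. 372.  14.]
((565.1474609375, 240.52542114257812), (424.5536804199219, 163.858642578125), 82.6118392944336)
```

View pics/scenec.png

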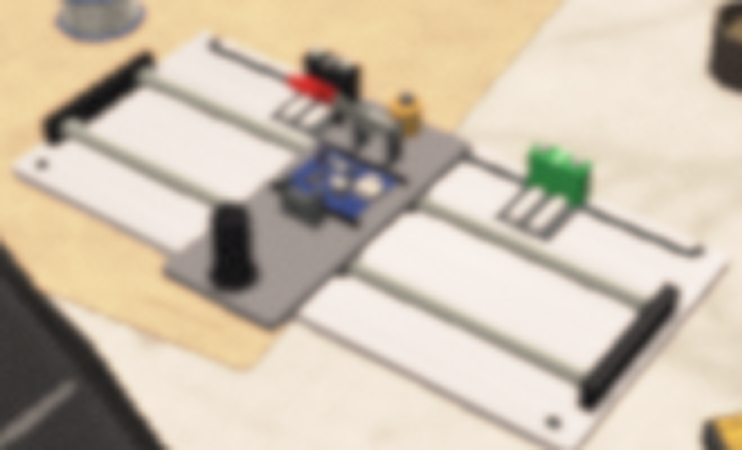

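The crop confirms the layout: green stop on the right (-y) half, black one behind the raised red tip, knob on the near side. Next I'll check the yaw and whether the chair obstructs the path.

Run:
```python
from h import *
for n in ('scene','side'):
    z=np.load(n+'0.npz'); P=cloud(z['d'],z['M'],*z['k']); im=z['im']; H,S,V=cv2.split(cv2.cvtColor(im,cv2.COLOR_RGB2HSV))
    q=P.reshape(-1,3)
    for lo in range(100,600,100):
        m=(q[:,2]>lo)&(q[:,2]<lo+100)&(q[:,0]>60)&(q[:,0]<800)&(abs(q[:,1]-250)<450)
        if m.sum()>5: print(n,lo,m.sum(),np.percentile(q[m],[1,50,99],axis=0).round().tolist())
    m=((abs(P[...,2]-12)<4)&(S<40)&(V>150)).astype(np.uint8)
    m[P[...,0]<440]=0
    m[:,:][(P[...,0]>680)|(P[...,1]<-30)|(P[...,1]>400)]=0
    m=cv2.morphologyEx(m,cv2.MORPH_OPEN,np.ones((3,3)))
    print(cv2.minAreaRect(P[m>0][:,:2].astype(np.float32)))
o=manip.get_obs(); print(R.from_rotvec(o['eef_rot']).as_matrix().round(3))
```

```text
scene 100 9157 [[75.0, 107.0, 101.0], [157.0, 182.0, 150.0], [284.0, 403.0, 199.0]]
scene 200 11369 [[73.0, 120.0, 201.0], [144.0, 165.0, 254.0], [250.0, 330.0, 299.0]]
scene 300 14860 [[76.0, 137.0, 301.0], [127.0, 179.0, 347.0], [215.0, 268.0, 366.0]]
scene 400 6290 [[743.0, -198.0, 422.0], [790.0, -54.0, 441.0], [795.0, 383.0, 478.0]]
scene 500 585 [[60.0, -21.0, 525.0], [63.0, -10.0, 535.0], [70.0, 10.0, 552.0]]
((562.2144775390625, 208.2789306640625), (350.1046142578125, 162.27159118652344), 83.59630584716797)
side 100 6682 [[62.0, -106.0, 101.0], [118.0, 104.0, 153.0], [289.0, 331.0, 199.0]]
side 200 5036 [[61.0, -73.0, 201.0], [163.0, 131.0, 239.0], [254.0, 680.0, 299.0]]
side 300 4041 [[64.0, 134.0, 301.0], [164.0, 182.0, 343.0], [252.0, 688.0, 396.0]]
side 400 8770 [[94.0, -196.0, 407.0], [744.0, 135.0, 472.0], [793.0, 653.0, 500.0]]
side 500 5587 [[65.0, -165.0, 500.0], [226.0, 165.0, 522.0], [797.0, 598.0, 545.0]]
((557.5140991210938, 206.6201629638672), (351.84246826171875, 153.7542266845703), 83.97887420654297)
[[-0.945  0.327 -0.   ]
 [ 0.327  0.945 -0.001]
 [ 0.    -0.001 -1.   ]]
```

Both views give a plate of 350 x 155-162 mm with the rail direction at 83.6–84°, which matches the given size. I'll move over to the slide at a radius that stays clear of the chair.

>>> arm_command:
  commands: "-0.5 -0.2 -0.2 0 0 -0.1 0; -0.97 -0.41 -0.42 0 0 -0.21 0;-0.97 -0.41 -0.42 0 0 -0.21 0"

```text
t: 0.48
eef_pos: [316.6, 551.8, 283.6]
eef_rot: [0.179, 3.135, 0.003]
force: [-0.3, 0.5, -0.2]
finger_gap: 0.497
grip_force: 0.0
```

>>> arm_command:
  commands: "-0.35 -0.46 0 0 0 0 -1;-0.7 -0.92 0 0 0 0 -1;-0.7 -0.92 0 0 0 0 -1"

```text
t: 0.85
eef_pos: [386.5, 432.2, 281.4]
eef_rot: [-0.182, -3.136, 0.001]
force: [-0.4, 0.7, 0.3]
finger_gap: 0.004
grip_force: 0.0
```

>>> arm_command:
  commands: "-0.35 -0.46 0 0 0 0 -1;-0.7 -0.92 0 0 0 0 -1;-0.7 -0.92 0 0 0 0 -1"

```text
t: 1.23
eef_pos: [457.5, 313.4, 281.2]
eef_rot: [-0.182, -3.136, 0.001]
force: [-1.5, 0.6, 0.1]
finger_gap: 0.003
grip_force: 0.0
```

>>> arm_command:
  commands: "-0.25 -0.46 0 0 0 0 -1;-0.5 -0.92 0 0 0 0 -1;-0.5 -0.92 0 0 0 0 -1"

```text
t: 1.6
eef_pos: [504.6, 196.7, 281.2]
eef_rot: [-0.183, -3.136, 0.001]
force: [-0.4, 0.7, -0.3]
finger_gap: 0.002
grip_force: 0.0
```

Run:
```python
from h import *
s=snap('wrist'); im,d=s[:2]; cv2.imwrite('pics/w1.png',im[...,::-1]); np.savez('w1.npz',im=im,d=d,M=s[2],k=np.array(s[3:]))
print(s[2].round(2))
P=cloud(d,*s[2:]); H,S,V=cv2.split(cv2.cvtColor(im,cv2.COLOR_RGB2HSV))
for k,m in {'green':(H>45)&(H<85)&(S>120),'greentop':(H>45)&(H<85)&(S>120)&(P[...,2]>34),'red':((H<6)|(H>174))&(S>140)&(V>70),'knobtop':(P[...,2]>66)&(P[...,2]<80)&(P[...,0]<500)&(V<80)}.items():
    q=P[m&(d>0)]
    if len(q): print(k,len(q),np.median(q,0).round(1),np.percentile(q,2,0).round(1),np.percentile(q,98,0).round(1),cv2.minAreaRect(q[:,:2].astype(np.float32)))
```

```text
[[ 1.2000e-01  9.5000e-01  3.0000e-01  4.2906e+02]
 [ 9.9000e-01 -1.1000e-01 -4.0000e-02  2.0495e+02]
 [-0.0000e+00  3.0000e-01 -9.5000e-01  4.2362e+02]
 [ 0.0000e+00  0.0000e+00  0.0000e+00  1.0000e+00]]
green 2455 [496.1 193.9 349.7] [ 484.  -357.     9.4] [898.  573.1 374.3] ((669.633056640625, 124.818359375), (1002.3632202148438, 435.7682189941406), 85.84707641601562)
greentop 2082 [493.9 199.2 354.9] [484.4 116.1  36.4] [892.3 571.3 374.6] ((643.1139526367188, 172.728271484375), (956.885498046875, 381.96356201171875), 79.38374328613281)
red 703 [ 530.7 -227.    20.4] [ 518.5 -269.3    6.7] [549.2 222.3 114.7] ((536.9564208984375, -32.3582763671875), (521.4213256835938, 41.03422927856445), 89.88164520263672)
knobtop 251 [467.5 221.6  72.4] [458.9 212.8  70.5] [476.6 230.5  74. ] ((467.8015441894531, 221.73880004882812), (19.116058349609375, 18.859302520751953), 83.74590301513672)
```

View pics/w1.png

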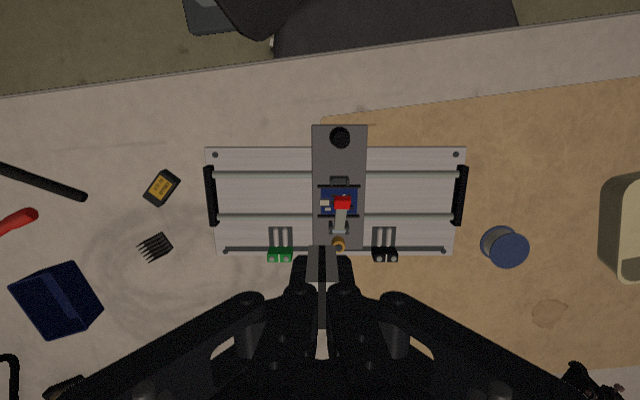

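The wrist view shows everything: knob (340,137), red tip (342,203), brass plunger (338,243), green stop (280,255), black stop (385,255). I'll convert these to rail coordinates.

Run:
```python
from h import *
z=np.load('w1.npz'); im,d,M,k=z['im'],z['d'],z['M'],z['k']; P=cloud(d,M,*k); H,S,V=cv2.split(cv2.cvtColor(im,cv2.COLOR_RGB2HSV))
w=np.zeros((400,640),bool); w[120:265,200:470]=1
pl=w&(S<40)&(V>110)&(abs(P[...,2]-12)<4)
m=cv2.morphologyEx(pl.astype(np.uint8),cv2.MORPH_OPEN,np.ones((3,3)))
r=cv2.minAreaRect(P[m>0][:,:2].astype(np.float32)); print(r)
a=np.radians(r[2] if r[1][0]>r[1][1] else r[2]-90); a=a if a>0 else a+np.pi
ey=np.array([np.cos(a),np.sin(a)]); ex=np.array([ey[1],-ey[0]]); o=np.array(r[0])-15*ex; print(np.degrees(a),o)
def rel(q): return np.c_[(q[:,:2]-o)@ex,(q[:,:2]-o)@ey,q[:,2]]
g=np.zeros_like(w); g[240:268,260:300]=1
for n,mm in {'green':g&(H>45)&(H<85)&(S>100),'red':w&((H<6)|(H>174))&(S>140),'brass':w&(H>10)&(H<28)&(S>90)&(P[...,2]>33)&(abs(np.arange(640)-338)<14),'knob':w&(P[...,2]>66)&(P[...,0]<500),'plate':w&(abs(P[...,2]-33)<3)&(S<50)}.items():
    q=P[mm]; p=rel(q); v,u=np.nonzero(mm); print(n,len(q),'uv',u.min(),u.max(),v.min(),v.max(),np.median(q,0).round(1),'rel',p.mean(0).round(1),np.percentile(p,3,0).round(1),np.percentile(p,97,0).round(1))
cv2.imwrite('pics/w1c.png',cv2.resize(im[190:268,260:400,::-1],None,fx=5.5,fy=5.5,interpolation=cv2.INTER_CUBIC))
```

```text
((562.39892578125, 206.91323852539062), (348.92584228515625, 157.1533203125), 83.23778533935547)
83.23778533935547 [547.50327513 208.67947507]
green 300 uv 267 297 246 267 [616.6 124.3  34.4] rel [ 77.9 -75.3  36. ] [ 76.7 -92.5  16. ] [ 89.9 -60.8  38.8]
red 272 uv 205 463 129 262 [528.8 214.8 110.8] rel [-15.7   4.6 100. ] [ -52.1 -163.5   21.8] [ 37.4 163.5 115.4]
brass 145 uv 326 351 129 263 [602.2 207.4  49.8] rel [40.3  3.8 61.3] [-86.8  -6.9  36.4] [ 67.9  12.  289.6]
knob 1252 uv 200 466 124 264 [493.7 201.9 294. ] rel [-65.3 -13.5 266.8] [-117.2  -29.2   71.5] [-47.7   9.5 423.6]
plate 4428 uv 204 468 124 258 [510.9 215.3  32.4] rel [-23.6   2.7  32.5] [-91.8 -30.3  30.8] [64.9 37.3 34.3]
```

View pics/w1c.png

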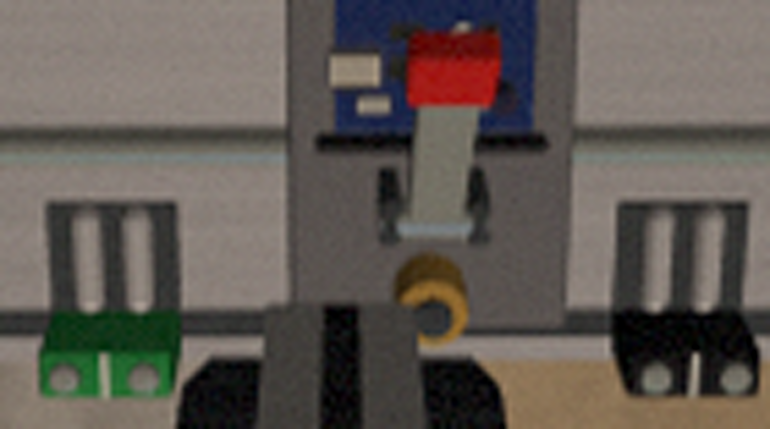

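Everything agrees with the given sizes: green notch at rail y ≈ -76.5, carriage and knob at ≈ +3.5, red tip at (529,215,111). Next I'll lower the shut fingers onto the clamp and follow its arc down.

>>> arm_command:
  commands: "-0.26 0.17 0.3 0 0 0 -1;-0.26 0.17 0.7 0 0 0 -1;-0.26 0.17 1 0 0 0 -1;-0.26 0.17 1 0 0 0 -1"
  force: 30

```text
t: 2.15
eef_pos: [535.3, 216.8, 158.9]
eef_rot: [-0.174, -3.132, 0.002]
force: [0.2, 0.5, 0.9]
finger_gap: 0.003
grip_force: 0.0
```

>>> arm_command:
  commands: "0 0 0.2 0 0 0 -1;0 0 0.38 0 0 0 -1;0.01 0 0.45 0 0 0 -1;0.04 0 0.53 0 0 0 -1;0.07 0 0.6 0 0 0 -1"

```text
t: 2.78
eef_pos: [528.6, 216.5, 89.8]
eef_rot: [0.177, 3.136, 0.001]
force: [-0.4, 0.5, 1.3]
finger_gap: -0.002
grip_force: 0.5
```

>>> arm_command:
  commands: "0.04 -0.01 0.07 0 0 0 -1;0.08 -0.01 0.14 0 0 0 -1;0.11 -0.01 0.21 0 0 0 -1;0.12 -0.01 0.26 0 0 0 -1;0.12 -0.01 0.28 0 0 0 -1"

```text
t: 3.4
eef_pos: [513.9, 216.8, 55.7]
eef_rot: [-0.177, -3.136, 0.0]
force: [-5.0, -0.2, 8.4]
finger_gap: 0.0
grip_force: 4.5
```

>>> arm_command:
  commands: "0 0 0.01 0 0 0 -1;0 0 0.02 0 0 0 -1;0 0 0.02 0 0 0 -1"

```text
t: 3.78
eef_pos: [514.1, 217.3, 55.2]
eef_rot: [-0.177, -3.136, -0.002]
force: [-12.8, -0.0, 18.3]
finger_gap: -0.005
grip_force: 9.2
```

Pressing gives 18 N with the fingertips at 55 mm, so the bar is on its stop. I'll go up and move over the knob with the fingers open, then check.

>>> arm_command:
  commands: "0 0 -0.4 0 0 0 -1;0 0 -0.8 0 0 0 -1;0.2 0 -0.95 0 0 0 0;0.39 0 -1 0 0 0 1;0.39 0 -1 0 0 0 1;0.39 0 -1 0 0 0 1"

```text
t: 4.53
eef_pos: [468.1, 222.0, 173.5]
eef_rot: [0.177, 3.137, -0.0]
force: [0.3, -0.3, -0.2]
finger_gap: 0.847
grip_force: 0.0
```

Run:
```python
from h import *
print(manip.get_obs()['eef_pos'])
s=snap('wrist'); im,d=s[:2]; cv2.imwrite('pics/w2.png',im[...,::-1]); np.savez('w2.npz',im=im,d=d,M=s[2],k=np.array(s[3:]))
s2=snap('side'); P=cloud(s2[1],*s2[2:]); H,S,V=cv2.split(cv2.cvtColor(s2[0],cv2.COLOR_RGB2HSV))
w=np.zeros((400,640),bool); w[178:268,255:360]=1
q=P[w&((H<6)|(H>174))&(S>140)&(V>70)]; print('side red',len(q),np.median(q,0) if len(q) else 0)
P=cloud(d,*s[2:]); H,S,V=cv2.split(cv2.cvtColor(im,cv2.COLOR_RGB2HSV))
b=(abs(P[...,0]-467)<20)&(abs(P[...,1]-220)<25)&(P[...,2]>64)&(P[...,2]<80); q=P[b]; print('knob',len(q),q.mean(0) if len(q) else 0, cv2.minAreaRect(q[:,:2].astype(np.float32)) if len(q) else 0)
q=P[(abs(P[...,0]-510)<30)&(abs(P[...,1]-217)<25)&((H<6)|(H>174))&(S>140)]; print('red',len(q),np.median(q,0), np.percentile(q,[3,97],axis=0))
```

```text
[468.0640242  222.02958131 173.49852382]
side red 41 [504.61139128 213.36505284  54.66743228]
knob 464 [466.99777371 222.21848882  72.01224766] ((467.8774108886719, 222.09608459472656), (19.129438400268555, 19.151643753051758), 82.41439056396484)
red 409 [507.16645743 217.39463836  55.22249087] [[497.97825229 208.96256745  52.37046998]
 [517.84095071 225.83970114  56.57276768]]
```

View pics/w2.png

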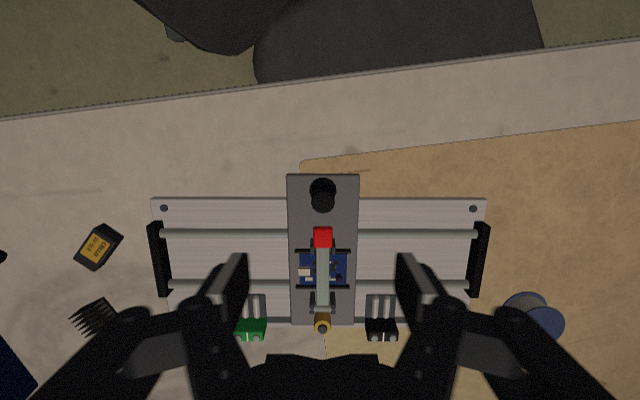

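The bar lies level (red end at z ≈ 55.2, running 498–518 in x) and the fingers are centred on the knob. I'll descend and grip.

>>> arm_command:
  commands: "0 0 0.3 0 0 0 1;0 0 0.6 0 0 0 0.6;0 0 0.9 0 0 0 0.4;0 0 1 0 0 0 0.2;0 0 1 0 0 0 0.2"
  force: 40

```text
t: 5.25
eef_pos: [467.8, 222.0, 53.6]
eef_rot: [-0.178, -3.136, 0.001]
force: [0.2, 0.4, 0.5]
finger_gap: 0.592
grip_force: 0.0
```

>>> arm_command:
  commands: "0 0 0.07 0 0 0 0;0 0 0.07 0 0 0 -0.5;0 0 0.07 0 0 0 -1;0 0 0.07 0 0 0 -1;0 0 0.07 0 0 0 -1;0 0 0.07 0 0 0 -1"

```text
t: 6.0
eef_pos: [467.9, 222.2, 45.9]
eef_rot: [0.177, 3.136, 0.001]
force: [-2.3, 0.1, 5.9]
finger_gap: 0.21
grip_force: 39.3
```

Run:
```python
from h import *
z=np.load('w2.npz'); im,d,M,k=z['im'],z['d'],z['M'],z['k']; P=cloud(d,M,*k); H,S,V=cv2.split(cv2.cvtColor(im,cv2.COLOR_RGB2HSV))
ey=np.array([np.cos(np.radians(83.4)),np.sin(np.radians(83.4))])
def st(n,m):
    v,u=np.nonzero(m);p=P[m]; y=p[:,:2]@ey; print(n,len(u),'u',u.min(),u.max(),'v',v.min(),v.max(),np.median(p,0).round(1),'y',np.percentile(y,[2,50,98]).round(1),'mid',(np.percentile(y,2)+np.percentile(y,98))/2)
def w(a,b,c,e):
    x=np.zeros((400,640),bool);x[a:b,c:e]=1;return x
st('green',w(310,348,225,275)&(H>45)&(H<85)&(S>100))
st('gtop',w(310,348,225,275)&(H>45)&(H<85)&(S>100)&(abs(P[...,2]-38)<3))
st('line',w(329,348,243,260)&(S<80)&(V>90))
st('btop',w(310,340,305,338)&(H>10)&(H<28)&(S>90)&(P[...,2]>45))
st('brass',w(310,340,305,338)&(H>10)&(H<28)&(S>90))
st('knob',w(165,220,300,345)&(P[...,2]>66)&(P[...,2]<78))
st('carr',w(170,330,280,365)&(abs(P[...,2]-33)<2.5)&(S<50))
cv2.imwrite('pics/w2c.png',cv2.resize(im[305:350,225:345,::-1],None,fx=6,fy=6,interpolation=cv2.INTER_CUBIC))
```

```text
green 616 u 225 266 v 310 347 [616.2 125.1  32.7] y [177.9 195.6 247.9] mid 212.93833008075157
gtop 222 u 232 263 v 329 340 [618.8 123.8  37. ] y [177.6 194.5 208.7] mid 193.12877848065537
line 168 u 243 259 v 332 347 [ 6.645e+02  1.139e+02 -6.000e-01] y [175.3 189.6 204.7] mid 190.01999824024153
btop 177 u 314 330 v 316 333 [604.5 206.3  49.9] y [265.9 274.2 282.5] mid 274.1927013024518
brass 315 u 314 337 v 312 339 [604.3 207.1  46.8] y [265.9 275.3 291.4] mid 278.64232591346376
knob 454 u 311 334 v 189 212 [467.  222.2  72.5] y [265.7 274.4 283.1] mid 274.4189914479216
carr 6332 u 286 359 v 174 324 [508.7 216.6  32.4] y [240.5 273.1 308.1] mid 274.2842570006359
```

View pics/w2c.png

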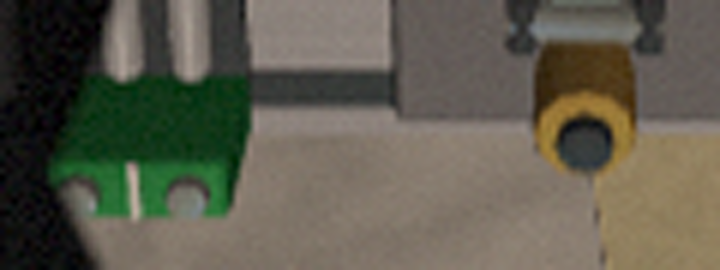

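Run:
```python
from h import *
ey=np.array([np.cos(np.radians(83.4)),np.sin(np.radians(83.4))])
for n,pts in (('w1',[(278.9,258,38),(338.5,247.8,50)]),('w2',[(247.3,336.7,38),(322.3,328.5,50)])):
    z=np.load(n+'.npz')
    for u,v,h in pts: p=plane(u,v,h,z['M'],*z['k']); print(n,p.round(1),(p[:2]@ey).round(1))
print(manip.get_obs()['force'], manip.get_obs()['eef_pos'])
```

```text
w1 [622.6 122.3  38. ] 193.1
w1 [611.1 206.   50. ] 274.8
w2 [622.8 121.9  38. ] 192.7
w2 [611.5 205.6  50. ] 274.5
[-2.31503032  0.1221626   5.90003094] [467.93013301 222.21734435  45.86090043]
```

The travel to the green notch is about 81.5 mm along -y. I'll slide 62 mm freely first, then continue in small steps, reading the force.

>>> arm_command:
  commands: "0 -0.05 0 0 0 0 -1;0 -0.12 0 0 0 0 -1;0 -0.2 0 0 0 0 -1;0 -0.28 0 0 0 0 -1;0 -0.36 0 0 0 0 -1;0 -0.44 0 0 0 0 -1;0 -0.52 0 0 0 0 -1;0 -0.52 0 0 0 0 -1"
  force: 60

```text
t: 7.0
eef_pos: [460.7, 159.7, 45.9]
eef_rot: [0.178, 3.136, 0.0]
force: [-5.1, 0.2, 7.8]
finger_gap: 0.2
grip_force: 58.5
```

>>> arm_command:
  commands: "0 -0.02 0 0 0 0 -1;0 -0.03 0 0 0 0 -1;0 -0.03 0 0 0 0 -1"

```text
t: 7.38
eef_pos: [460.3, 156.5, 45.9]
eef_rot: [0.177, 3.136, 0.0]
force: [-5.5, -1.3, 7.5]
finger_gap: 0.201
grip_force: 58.6
```

>>> arm_command:
  commands: "0 -0.02 0 0 0 0 -1;0 -0.03 0 0 0 0 -1;0 -0.03 0 0 0 0 -1"

```text
t: 7.75
eef_pos: [460.0, 153.6, 45.9]
eef_rot: [0.177, 3.136, 0.003]
force: [-3.4, 7.1, 6.4]
finger_gap: 0.205
grip_force: 58.6
```

>>> arm_command:
  commands: "0 -0.02 0 0 0 0 -1;0 -0.03 0 0 0 0 -1;0 -0.03 0 0 0 0 -1"

```text
t: 8.12
eef_pos: [459.6, 149.7, 45.9]
eef_rot: [0.177, 3.136, 0.001]
force: [-4.4, 2.1, 7.7]
finger_gap: 0.208
grip_force: 59.0
```

>>> arm_command:
  commands: "0 -0.02 0 0 0 0 -1;0 -0.02 0 0 0 0 -1;0 -0.02 0 0 0 0 -1"

```text
t: 8.5
eef_pos: [459.2, 146.8, 45.9]
eef_rot: [0.177, 3.137, -0.001]
force: [-6.0, -4.8, 9.9]
finger_gap: 0.205
grip_force: 59.2
```

The push-back peaked at y≈153.6 and it now draws in (crossover ≈149), which puts the notch near y≈142. That agrees with the camera's 141.3.

>>> arm_command:
  commands: "0 -0.01 0 0 0 0 -1;0 -0.02 0 0 0 0 -1;0 -0.02 0 0 0 0 -1"

```text
t: 8.88
eef_pos: [459.0, 144.6, 45.9]
eef_rot: [0.177, 3.136, 0.0]
force: [-5.1, -1.2, 8.8]
finger_gap: 0.202
grip_force: 59.2
```

>>> arm_command:
  commands: "0 -0.01 0 0 0 0 -1;0 -0.015 0 0 0 0 -1;0 -0.015 0 0 0 0 -1;0 -0.015 0 0 0 0 -1"

```text
t: 9.38
eef_pos: [458.8, 142.9, 45.9]
eef_rot: [0.177, 3.136, 0.0]
force: [-5.0, 0.5, 7.7]
finger_gap: 0.201
grip_force: 59.1
```

>>> arm_command:
  commands: "0 -0.01 0 0 0 0 -1;0 -0.01 0 0 0 0 -1;0 -0.01 0 0 0 0 -1"

```text
t: 9.75
eef_pos: [458.6, 141.6, 45.9]
eef_rot: [0.177, 3.137, -0.0]
force: [-5.4, -1.3, 8.7]
finger_gap: 0.207
grip_force: 59.2
```

Run:
```python
from h import *
ey=np.array([np.cos(np.radians(83.4)),np.sin(np.radians(83.4))])
s=snap('wrist'); im=s[0]; cv2.imwrite('pics/w3.png',cv2.resize(im[150:400,180:460,::-1],None,fx=2.4,fy=2.4,interpolation=cv2.INTER_CUBIC)); np.savez('w3.npz',im=im,d=s[1],M=s[2],k=np.array(s[3:]))
P=cloud(s[1],*s[2:])
s=snap('scene'); im=s[0]; P=cloud(s[1],*s[2:]); H,S,V=cv2.split(cv2.cvtColor(im,cv2.COLOR_RGB2HSV))
w=(P[...,0]>560)&(P[...,0]<640)&(P[...,1]>80)&(P[...,1]<220)
for n,m in (('green',(H>45)&(H<85)&(S>110)),('brass',(H>10)&(H<25)&(S>110)&(P[...,2]>40))):
    q=P[m&w]; 
    if len(q): print(n,len(q),np.median(q,0).round(1),(np.percentile(q[:,:2]@ey,[3,50,97])).round(1))
```

```text
green 15 [615.6 115.1  35.9] [178.  184.9 191. ]
brass 35 [594.6 122.5  50.8] [185.6 189.6 199. ]
```

View pics/w3.png

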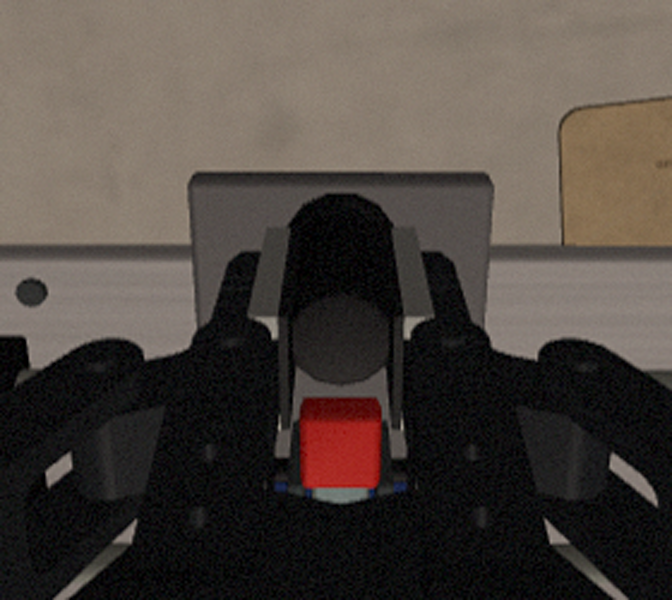

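The knob is firmly held and the bar is closed. I'll probe 1.5 mm further to bracket the notch; the limit is 10 mm past it.

>>> arm_command:
  commands: "0 -0.012 0 0 0 0 -1;0 -0.012 0 0 0 0 -1;0 -0.012 0 0 0 0 -1"

```text
t: 10.22
eef_pos: [458.5, 140.7, 45.9]
eef_rot: [0.177, 3.136, 0.002]
force: [-3.9, 5.5, 5.8]
finger_gap: 0.203
grip_force: 59.0
```

>>> arm_command:
  commands: "0 0 0 0 0 0 -1;0 0 0 0 0 0 -1"

```text
t: 10.48
eef_pos: [458.5, 140.8, 46.0]
eef_rot: [0.177, 3.136, 0.002]
force: [-3.1, 4.5, 7.3]
finger_gap: 0.203
grip_force: 59.0
```

Held back with 5 N at y=140.7, so the notch lies at about 141.8. I'll back off 1 mm.

>>> arm_command:
  commands: "0 0.01 0 0 0 0 -1;0 0.01 0 0 0 0 -1;0 0.01 0 0 0 0 -1;0 0.01 0 0 0 0 -1"

```text
t: 10.98
eef_pos: [458.6, 141.5, 45.9]
eef_rot: [0.177, 3.136, 0.0]
force: [-4.4, -0.5, 8.2]
finger_gap: 0.201
grip_force: 59.3
```

>>> arm_command:
  commands: "0 0 0 0 0 0 -1;0 0 0 0 0 0 -1;0 0 0 0 0 0 -1;0 0 0 0 0 0 -1"

```text
t: 11.48
eef_pos: [458.6, 141.4, 45.9]
eef_rot: [0.177, 3.136, 0.0]
force: [-5.1, 0.6, 7.1]
finger_gap: 0.205
grip_force: 59.3
```

Net force is about zero at 141.4, within 1 mm of the bracketed notch, and the carriage is still. Handing in.

```bash
python3 -c "
from workcell import manip
print(manip.finish_job())"
```

```text
the job is handed in; nothing more can be done
None
```

I pressed the clamp bar shut onto its stop, slid the carriage until it clicked into the green notch, and handed the job in with the knob still gripped at about 59 N and the carriage at rest; no verdict was returned.

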